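# Close and hold the blotting manifold

## Robot

A 6-joint arm with a two-finger parallel gripper is mounted at the origin on the work surface. World frame = base frame: x ahead of the robot, y to its left, z up, the work surface at z = 0. Lengths are in m, angles in rad, forces in N, time in s.
With the tool pointing down it reaches from about 0.375 to 0.75 m from the base axis. Payload 9 kg.
Tool frame: the origin (TCP) lies between the finger pads; the fingertips stand 22 mm ahead of it and the grasp point (between the pads) lies 3 mm ahead of it; z points along the fingers, y is the line along which they close (so a half turn about z gives the same grasp; the last joint's range is limited). The gripper opens to 85 mm and grips with 20 to 120 N. Pads are 22 mm wide; open, the fingers measure 114 mm over their backs; the gripper's body (76 mm by 85 mm) begins 54 mm behind the grasp point. The pads swing forward as they close: fully open they stand 13 mm farther back than shut.
Start: joints at [-1.391, 0.104, 0.097, 1.564, 0, 1.353], TCP at [0.232, -0.553, 0.253] pointing down, gripper open.
Joint ranges: [-2.99, 2.99], [-0.84, 1.86], [-1.1, 1.16], [-1.84, 2.11], [-1.51, 1.56], [-3.14, 3.14]. Speed limits (rad/s): [2.22, 2.22, 2.57, 3.14, 3.14, 3.14].

## Interface

Orientations are given as a unit quaternion [w, x, y, z].
In Python, from bench import get_state, grab_frame, finish_job gives the robot as it stands. The module is installed in compiled form; this text tells all that it offers.
- The arm moves only by the tool jog_arm, never from a script. Its argument "steps" is a list that holds one entry, the list of rows, each a list of 7 numbers: the shift along the world's x, y, z in cm, then the turn, a rotation vector about the world's x, y, z in rad, then the finger opening in cm, from 0 to 8.54. In form: [[[x, y, z, ax, ay, az, grip], ...]]. A call has 1 to 20 rows; each row shifts and turns the commanded pose from where the row before left it; what a row does not reach is not made up. A row lasts 1/8 s, in which the tool goes at most 62.5 mm and 10.7 degrees, less where a joint would pass 70% of its speed; a pose out of reach is approached as far as the arm can. A call with a gripper value outside its range is refused whole. The fingers move at their own pace and stop on an object; the grip force is fixed at half the most. Time passes only in rows, so rows that do not move let the fingers close. It gives the time, the measured TCP pose, the force, the opening and the grip force at its end, in the units of the state.
- get_state(): the state, without advancing time (a new reading comes with each control period).
- grab_frame(name): name is "scene" or "top"; returns a dict with "frame" (420x560x3 uint8, red, green, blue), "z_map" (420x560 float32, m along the optical axis (not along the pixel's ray), 0 where there is no reading), "camera_matrix" (3x3 intrinsics, pixels), "eye" and "rotation" of the camera in the world. Camera axes: x right, y up, looking along -z (the intrinsics and any distortion apply to the point x, -y, -z); pixel columns grow to the right and rows downward; lengths in m; the calibration is good to about 2 mm. A picture is of the moment at which its call begins.
- finish_job(): hands the job in; it is judged then, once.
The state is a dict: "time": time; "joints": joint angles; "joint_vel": joint speeds; "joint_efforts": joint torques, N m; "tool_pos": TCP position; "orientation": TCP orientation; "wrist_force": force on the tool from outside, world axes, zero at the start; "ft_torque": the same for the moment, N m; "width": finger opening in m; "grasp_force": force on a finger pad.
Only numpy, scipy, OpenCV 4.12 (cv2) and the standard library are available. Lean on these libraries where they do the work, as an engineer would, in place of code of your own. Each camera call takes 0.05 s, during which the arm holds its last target. There are 200 camera calls.

## Task

Slide the blue upper half of the blotting manifold (the plate with the white handle) out from under the low grey metal shelf without jamming it against the shelf, lift it, and fit it onto the two dowels of the white lower half, big hole over the big brass dowel. Press it down against the sprung orange platen until the two halves meet fully all round, and finish while still holding it pressed shut: do not let go. Leave the jars, beaker, tube rack and petri dish where they stand.

Things in the scene. Friction and masses are not known exactly. Their poses are not given: they have to be found in the camera images.
- upper_grip (a point): Centre of the white bar handle on the loose blue upper half (about 0.25 kg). The handle stands in the middle of the plate's top: 50 mm long in x, 16 mm wide in y (pinch it across y), 34 mm high; this point is 10 mm below its top, 24 mm above the plate's top and 40 mm above its underside. z is up.
- upper_face (a point): Centre of the upper half's underside (40 mm below upper_grip, same axes). The plate is 170 (x) x 120 (y) x 16 mm, blue with dark round wells; it starts flat on the bench with 15 to 35 mm of its +x end under the shelf. Through holes: big one at x +69, y +40 mm, small one at x -69, y -40 mm; a yellow mark at x -69, y +40.
- upper_back (a point): Middle of the lower edge of the upper half's +x end, the end under the shelf (85 mm in x from upper_face).
- big_hole (a point): Centre of the upper half's 14 mm hole, on its underside.
- small_hole (a point): Centre of the upper half's 10 mm hole, on its underside.
- lower_rim (a point): Centre of the white lower half at rim height, 30 mm above the bench; x along its length, z up. It is fixed to the bench, 170 (x) x 120 (y) x 30 mm, with a dark strap sticking out 20 mm at either end. Matching upper_face's axes to these brings the holes over the dowels; when shut, upper_face coincides with this point.
- brass_dowel (a point): Axis of the big upright brass dowel (12 mm) at rim height, at x +69, y +40 mm of the lower half. It rises 23 mm above the rim; the uppermost 11 mm taper to a blunt tip.
- steel_dowel (a point): Axis of the small upright steel dowel (8 mm) at rim height, at x -69, y -40 mm of the lower half; 23 mm above the rim, tapered like the brass one.
- platen (a joint): Orange sprung platen, 102 x 84 mm, in the middle of the lower half. 0 = up, 8 mm above the rim; grows (m) as it is pressed down; 0.008 = level with the rim. Its spring pushes up with about 5 N at 0 and 11 N at 0.008: the upper half's weight alone does not shut it, and it springs open when let go. A push of 15 to 20 N makes plate and rim meet.
- shelf: Low grey metal shelf fixed to the bench; origin at the middle of its front edge, at bench level; x points in under the shelf, z up. Board 130 (x) x 250 (y) mm, underside 24 mm and top 30 mm above the bench, open front, side walls 6 mm thick at y +-122 mm. It overhangs the upper half's +x end; pull the plate along the shelf's -x until clear.
- jar_a: Amber jar, 48 mm wide, 65 mm high, loose on the shelf; origin at the middle of its underside.
- jar_b: White jar with blue cap, 42 mm wide, 55 mm high, loose on the shelf; origin at the middle of its underside.
- beaker: Glass beaker, 68 mm wide, 85 mm high, loose on the bench; origin at the middle of its underside.
- tube_rack: Green rack of capped tubes, 70 x 150 mm, 94 mm high, loose on the bench; origin at the middle of its underside.
- petri_dish: Clear closed dish, 92 mm wide, 16 mm high, loose on the light box; origin at the middle of its underside.
Things that resemble listed ones, but are neither listed nor needed, are in the scene too. What is shaped like the part that bears upper_grip but pink or red is not meant. Leave any pink look-alike of the part that bears lower_rim alone.

How it is judged:
On the way, in this order (a step that is already met when the one before it is completed fails the run):
1. the upper half is out from under the shelf and lifted off the bench (x of upper_back in the frame of shelf below 0 m and height (world z) of upper_face above 0.03 m), for 0.1 s.
2. the upper half sits over both dowels (horizontal distance between big_hole and brass_dowel below 0.0035 m and horizontal distance between small_hole and steel_dowel below 0.0035 m and z of upper_face in the frame of lower_rim below 0.013 m), for 0.1 s.
At the end, for the whole second after the job is handed in: Both holes are on their dowels (within 3.5 mm of the axes, level within 0.025 rad), the upper half's underside is within 2 mm of the lower half's rim with the platen pressed at least 6 mm, the halves are still, and the gripper is still on the upper half, with more than 3 N (horizontal distance between big_hole and brass_dowel below 0.0035 m and horizontal distance between small_hole and steel_dowel below 0.0035 m and z of upper_face in the frame of lower_rim below 0.002 m and angle between the z axis of upper_face and the z axis of lower_rim, either way round below 0.025 rad and value of joint platen above 0.006 m and contact force between the fingers and upper above 3 N and linear speed of upper below 0.01 m/s); the arm keeps its last pose, push and grip.
It fails at once if the upper half is jammed hard against the shelf (over 20 N) (contact force between upper and shelf above 20 N).
It fails at once if a jar, the beaker, the tube rack or the petri dish is displaced by more than 25 mm (distance of any of jar_a, jar_b, beaker, tube_rack, petri_dish from where it was at the start of the episode above 0.025 m).
It also fails if it takes over 51 s, if anything falls off the work surface, if the arm or the gripper's body presses on something with over 40 N, if the wrist force passes 120 N, or if a joint passes its speed limit or range.

## Working session

There is one attempt and no reset: what is moved stays moved. The work goes in short steps, Python scripts to look and compute and a tool call to move; the robot and the scene stay as the last step left them, time stands still between calls to the robot, and variables do not carry over. Pictures are saved under pics/ and viewed, at most 10 in all, crops included, and the job is handed in when it is done.

Besides the shell and the picture viewer there is one more tool, called after ">>>" as name(argument=value, ...), one argument or row to a line, values as JSON. jog_arm: Moves the arm, as the interface text tells. Its arguments: {"type":"object","properties":{"steps":{"type":"array","items":{"type":"array","items":{"type":"array","items":{"type":"number"}}}}},"required":["steps"]}

```bash
mkdir -p pics
cat > h.py <<'E'
import numpy as np, cv2
from bench import *
def snap(name):
    f=grab_frame(name); np.savez(f'{name}.npz',**f); return f
def load(name): return dict(np.load(f'{name}.npz'))
def pts(f,uv,z=None):
    """pixel->world; with depth or plane height z"""
    K=f['camera_matrix'];out=[]
    for u,v in uv:
        d=np.array([(u-K[0,2])/K[0,0],-(v-K[1,2])/K[1,1],-1.])
        d=f['rotation']@d
        if z is None: t=f['z_map'][int(round(v)),int(round(u))]
        else: t=(z-f['eye'][2])/d[2]
        out.append(f['eye']+t*d)
    return np.array(out)
E
python3 - <<'E'
from h import *
for n in('top','scene'):
    f=snap(n); print(n,f['camera_matrix'].round(1).tolist(),f['eye'],f['rotation'].round(3).tolist(),[k for k in f])
    cv2.imwrite(f'pics/{n}0.png',cv2.resize(f['frame'][:,:,::-1],(800,600),interpolation=cv2.INTER_CUBIC))
print(get_state())
E
```

```text
top [[440.3, 0.0, 291.0], [0.0, 440.3, 206.8], [0.0, 0.0, 1.0]] [0.39194521 0.01146624 1.53782846] [0.711, 0.031, -0.018, -0.702] ['frame', 'z_map', 'camera_matrix', 'eye', 'rotation']
scene [[380.1, 0.0, 278.9], [0.0, 380.1, 207.5], [0.0, 0.0, 1.0]] [ 1.10163116 -0.37320122  0.90583555] [0.813, 0.309, 0.177, 0.46] ['frame', 'z_map', 'camera_matrix', 'eye', 'rotation']
{'time': 0.1, 'joints': array([-1.39070861e+00,  1.04622013e-01,  9.65628008e-02,  1.56391551e+00,
       -3.68961088e-05,  1.35311315e+00]), 'joint_vel': array([-0.00036308, -0.00178102,  0.00183054, -0.0002244 ,  0.00027678,
        0.00083365]), 'joint_efforts': array([ 7.03800295e-03, -5.58212042e+01,  5.04713988e+01,  1.32675338e-02,
       -3.17373806e-04, -1.21345920e-07]), 'tool_pos': array([ 0.23237644, -0.55287578,  0.25261904]), 'orientation': array([-5.89437964e-04,  9.80287225e-01,  1.97576845e-01, -7.36991023e-06]), 'wrist_force': array([ 0.75256296, -0.13210725,  0.19055541]), 'ft_torque': array([0.02558223, 0.0432883 , 0.00558128]), 'grasp_force': 0.0, 'width': 0.08534033384281701}
```

View pics/top0.png

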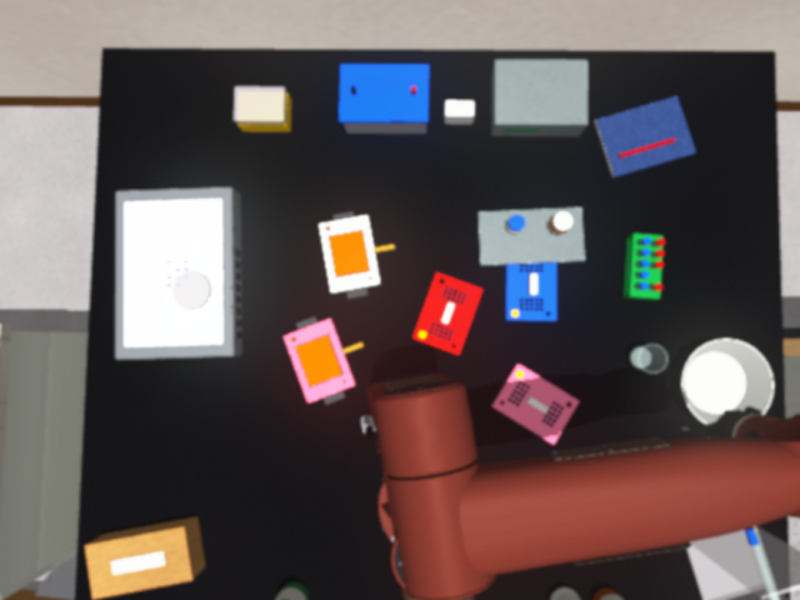

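View pics/scene0.png

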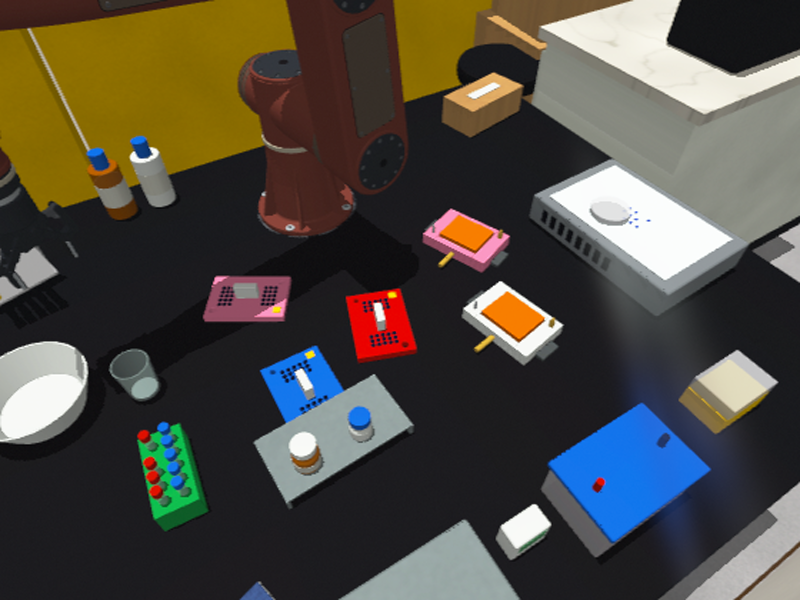

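The top view shows the blue plate at about (532,290), its front under the shelf (480–585, 208–263). The white lower half is at (350,253). I'll enlarge both.

Run:
```python
from h import *
t=load('top')['frame'];s=load('scene')['frame']
def crop(im,u,v,w=80,h=60): return cv2.resize(im[v:v+h,u:u+w,::-1],(400,300),interpolation=cv2.INTER_CUBIC)
# 5x
a=np.vstack([np.hstack([crop(t,210,145),crop(t,335,170)]),np.hstack([crop(s,315,192),crop(s,175,235)])])
cv2.imwrite('pics/c1.png',a)
```

```text
(no output)
```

View pics/c1.png

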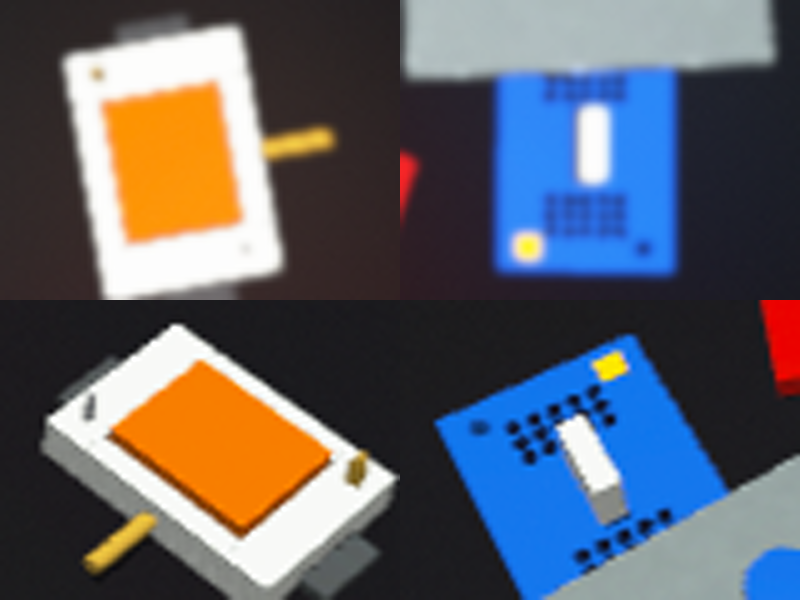

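Run:
```python
from h import *
t=load('top');s=load('scene')
def P(f,o,c,z): return pts(f,[( (a+.5)/5-.5+o[0],(b+.5)/5-.5+o[1]) for a,b in c],z)
def rep(n,p): print(n,p[:,:2].mean(0).round(4)); print(p[:,:2].round(4).tolist())
L=(210,145);B=(335,170);SL=(315,192);SB=(175,235)
rep('low top TL TR BR BL',P(t,L,[(65,58),(240,27),(283,270),(108,300)],.03))
rep('platen top',P(t,L,[(102,102),(218,82),(242,222),(127,243)],.038))
rep('dowel tops',P(t,L,[(97,73),(246,249)],.053))
rep('blue top BL BR L R',P(t,B,[(95,272),(277,274),(97,75),(276,70)],.016))
rep('holes yellow small',P(t,B,[(128,247),(243,249)],.016))
rep('handle top',P(t,B,[(180,105),(210,105),(207,185),(178,185)],.05))
rep('shelf front',P(t,B,[(5,78),(375,63)],.03))
# scene
rep('S low  corners steel-top.., ',P(s,SL,[(177,23),(397,178),(266,287),(45,120)],.03))
rep('S platen',P(s,SL,[(200,61),(330,158),(241,233),(109,133)],.038))
rep('S blue yellowcorner, other',P(s,SB,[(233,34),(35,122)],.016))
rep('S handle top',P(s,SB,[(158,124),(182,115),(223,178),(197,188)],.05))
rep('S small hole/yellow',P(s,SB,[(80,128),(211,67)],.016))
```

```text
Traceback (most recent call last):
  File "h.py", line 11, in pts
    d=f['rotation']@d
      ~~~~~~~~~~~~~^~
ValueError: matmul: Input operand 1 has a mismatch in its core dimension 0, with gufunc signature (n?,k),(k,m?)->(n?,m?) (size 3 is different from 4)
```

```bash
sed -i "s/d=f\['rotation'\]@d/d=Rotation.from_quat(f['rotation'],scalar_first=True).apply(d)/; 1a from scipy.spatial.transform import Rotation" h.py
cat > m.py <<'E'
from h import *
t=load('top');s=load('scene')
def P(f,o,c,z): return pts(f,[( (a+.5)/5-.5+o[0],(b+.5)/5-.5+o[1]) for a,b in c],z)
def rep(n,p): print(n,p[:,:2].mean(0).round(4)); print(p[:,:2].round(4).tolist())
L=(210,145);B=(335,170);SL=(315,192);SB=(175,235)
rep('low top TL TR BR BL',P(t,L,[(65,58),(240,27),(283,270),(108,300)],.03))
rep('platen top',P(t,L,[(102,102),(218,82),(242,222),(127,243)],.038))
rep('dowel tops',P(t,L,[(97,73),(246,249)],.053))
rep('blue top BL BR L R',P(t,B,[(95,272),(277,274),(97,75),(276,70)],.016))
rep('yellow small',P(t,B,[(128,247),(243,249)],.016))
rep('handle top',P(t,B,[(180,105),(210,105),(207,185),(178,185)],.05))
rep('shelf front',P(t,B,[(5,78),(375,63)],.03))
rep('S low ',P(s,SL,[(177,23),(397,178),(266,287),(45,120)],.03))
rep('S platen',P(s,SL,[(200,61),(330,158),(241,233),(109,133)],.038))
rep('S blue yellowcorner, other',P(s,SB,[(233,34),(35,122)],.016))
rep('S handle top',P(s,SB,[(158,124),(182,115),(223,178),(197,188)],.05))
rep('S small hole/yellow',P(s,SB,[(80,128),(211,67)],.016))
E
python3 m.py
```

```text
low top TL TR BR BL [0.5973 0.2037]
[[0.6701, 0.281], [0.693, 0.1597], [0.5241, 0.127], [0.502, 0.2473]]
platen top [0.597  0.2039]
[[0.6383, 0.2532], [0.6529, 0.1734], [0.5561, 0.1551], [0.5408, 0.2339]]
dowel tops [0.5959 0.2027]
[[0.6557, 0.2547], [0.5361, 0.1506]]
blue top BL BR L R [ 0.5104 -0.2376]
[[0.4408, -0.175], [0.441, -0.2999], [0.5774, -0.176], [0.5822, -0.2996]]
yellow small [ 0.4581 -0.2371]
[[0.4583, -0.1976], [0.4579, -0.2766]]
handle top [ 0.5264 -0.2371]
[[0.5535, -0.2279], [0.5537, -0.2481], [0.4994, -0.246], [0.4991, -0.2265]]
shelf front [ 0.5795 -0.2378]
[[0.573, -0.1111], [0.586, -0.3644]]
S low  [0.6001 0.1998]
[[0.5058, 0.2421], [0.6724, 0.2749], [0.6935, 0.1583], [0.5286, 0.1237]]
S platen [0.6028 0.1964]
[[0.5441, 0.2286], [0.6446, 0.2456], [0.6607, 0.1655], [0.5619, 0.1459]]
S blue yellowcorner, other [ 0.4453 -0.2408]
[[0.4461, -0.1802], [0.4444, -0.3014]]
S handle top [ 0.5295 -0.2403]
[[0.505, -0.2479], [0.5063, -0.2344], [0.554, -0.2323], [0.5526, -0.2466]]
S small hole/yellow [ 0.4611 -0.2412]
[[0.4612, -0.2813], [0.461, -0.2011]]
```

>>> jog_arm(
  steps=[
    [[1.97,2.09,-0.6,0,0,0.183,8.5],[1.97,2.09,-0.6,0,0,0.183,8.5],[1.97,2.09,-0.6,0,0,0.183,8.5],[1.97,2.09,-0.6,0,0,0.183,8.5],[1.97,2.09,-0.6,0,0,0.183,8.5],[1.97,2.09,-0.6,0,0,0.183,8.5],[1.97,2.09,-0.6,0,0,0.183,8.5],[1.97,2.09,-0.6,0,0,0.183,8.5],[1.97,2.09,-0.6,0,0,0.183,8.5],[1.97,2.09,-0.6,0,0,0.183,8.5],[1.97,2.09,-0.6,0,0,0.183,8.5],[1.97,2.09,-0.6,0,0,0.183,8.5],[1.97,2.09,-0.6,0,0,0.183,8.5],[1.97,2.09,-0.6,0,0,0.183,8.5],[1.97,2.09,-0.6,0,0,0.183,8.5],[0,0,0,0,0,0,4.5],[0,0,0,0,0,0,4.5]],
  ],
)

```text
time: 2.22
tool_pos: [0.5276, -0.2399, 0.1632]
orientation: [-0.0, 0.001, 1.0, 0.0]
wrist_force: [0.2, 0.3, 0.1]
width: 0.0511
grasp_force: 0.0
```

Run:
```python
from h import *
s=snap('scene')['frame']
cv2.imwrite('pics/g1.png',cv2.resize(s[160:370,140:420,::-1],(800,600),interpolation=cv2.INTER_CUBIC))
```

```text
(no output)
```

View pics/g1.png

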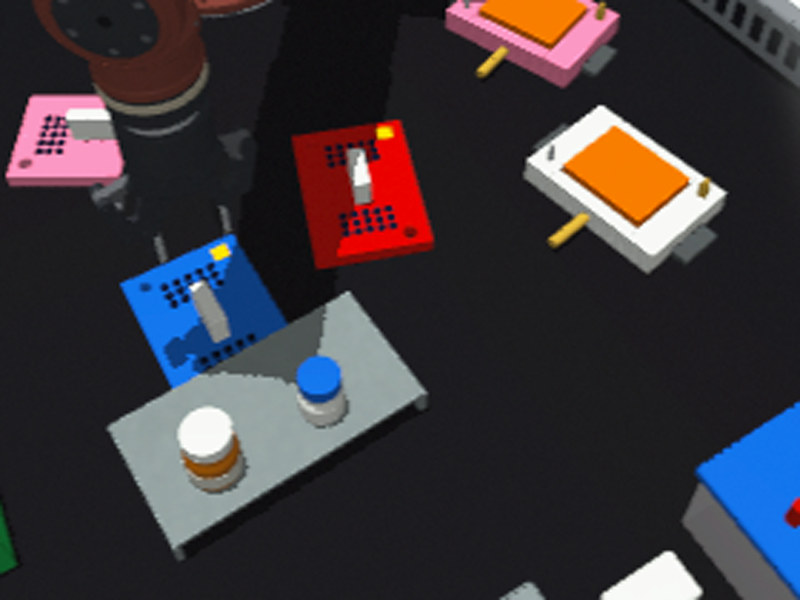

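The picture shows the fingers at about (160,245) and (225,225), straddling the handle at (210,310). So I'll go down and close.

>>> jog_arm(
  steps=[
    [[0,0,-2,0,0,0,4.5],[0,0,-2,0,0,0,4.5],[0,0,-2,0,0,0,4.5],[0,0,-2,0,0,0,4.5],[0,0,-1.5,0,0,0,4.5],[0,0,-1.5,0,0,0,4.5],[0,0,-0.95,0,0,0,4.5],[0,0,0,0,0,0,4.5],[0,0,0,0,0,0,1],[0,0,0,0,0,0,1],[0,0,0,0,0,0,1],[0,0,0,0,0,0,1],[0,0,0,0,0,0,1],[0,0,0,0,0,0,1]],
  ],
)

```text
time: 4.03
tool_pos: [0.5285, -0.2401, 0.0448]
orientation: [0.001, -0.001, 1.0, -0.0]
wrist_force: [0.7, 0.3, 5.1]
width: 0.0147
grasp_force: 59.6
```

>>> jog_arm(
  steps=[
    [[0,0,0.15,0,0,0,1],[-0.2,-0.01,0.1,0,0,0,1],[-0.4,-0.02,0,0,0,0,1],[-0.6,-0.03,0,0,0,0,1],[-0.8,-0.04,0,0,0,0,1],[-0.8,-0.04,0,0,0,0,1],[-0.8,-0.04,0,0,0,0,1],[-0.8,-0.04,0,0,0,0,1],[-0.8,-0.04,0,0,0,0,1],[-0.8,-0.04,0,0,0,0,1],[0,0,0,0,0,0,1]],
  ],
)

```text
time: 5.4
tool_pos: [0.4675, -0.2427, 0.0464]
orientation: [0.0, -0.0, 1.0, 0.0]
wrist_force: [-0.0, -0.8, -2.1]
width: 0.015
grasp_force: 58.6
```

>>> jog_arm(
  steps=[
    [[-0.2,0,0.5,0,0,0,1],[-0.2,0,1,0,0,0,1],[0,0,2,0,0,0,1],[0,0,2.5,0,0,0,1],[0,0,2.5,0,0,0,1],[0,0,2,0,0,0,1],[0,0,1,0,0,0,1],[0,0,0,0,0,0,1],[0,0,0,0,0,0,1]],
  ],
)

```text
time: 6.52
tool_pos: [0.4636, -0.2424, 0.1603]
orientation: [-0.001, -0.001, 1.0, 0.001]
wrist_force: [0.3, 0.1, -1.9]
width: 0.0151
grasp_force: 58.7
```

>>> jog_arm(
  steps=[
    [[0.4,1.5,0,0,0,0.01,1],[0.8,2.5,0,0,0,0.01,1],[0.8,2.5,0,0,0,0.01,1],[0.8,2.5,0,0,0,0.01,1],[0.8,2.5,0,0,0,0.01,1],[0.8,2.5,0,0,0,0.01,1],[0.8,2.5,0,0,0,0.01,1],[0.8,2.5,0,0,0,0.01,1],[0.8,2.5,0,0,0,0.01,1],[0.8,2.5,0,0,0,0.01,1],[0.8,2.5,0,0,0,0.01,1],[0.8,2.5,0,0,0,0.01,1],[0.8,2.5,0,0,0,0.01,1],[0.8,2.5,0,0,0,0.01,1],[0.8,2.5,0,0,0,0.016,1],[0.8,2.5,0,0,0,0.02,1],[0.8,2.5,0,0,0,0.02,1],[0.4,2,0,0,0,0,1],[0,0,0,0,0,0,1],[0,0,0,0,0,0,1]],
  ],
)

```text
time: 9.02
tool_pos: [0.5996, 0.1922, 0.1611]
orientation: [-0.0, -0.098, 0.995, -0.0]
wrist_force: [1.1, -1.1, -1.6]
width: 0.0154
grasp_force: 58.7
```

>>> jog_arm(
  steps=[
    [[0,0.2,-1,0,0,0,1],[0,0.3,-1.5,0,0,0,1],[0,0.2,-1.2,0,0,0,1],[0,0,-0.5,0,0,0,1],[0,0,0,0,0,0,1],[0,0,0,0,0,0,1]],
  ],
)

```text
time: 9.78
tool_pos: [0.6003, 0.1993, 0.1199]
orientation: [0.0, -0.098, 0.995, 0.0]
wrist_force: [1.1, -0.3, -1.7]
width: 0.0151
grasp_force: 58.8
```

Run:
```python
from h import *
s=snap('scene')['frame'];t=snap('top')['frame']
a=np.hstack([cv2.resize(s[180:280,300:420,::-1],None,fx=5,fy=5,interpolation=cv2.INTER_CUBIC)])
cv2.imwrite('pics/f1.png',a)
```

```text
(no output)
```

View pics/f1.png

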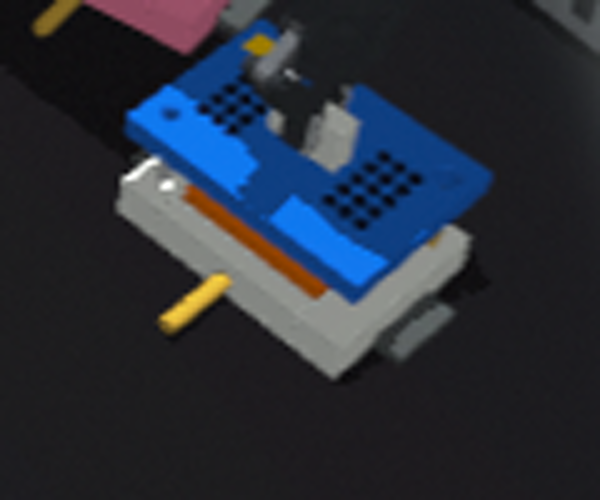

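Run:
```python
from h import *
s=load('scene')
def P(o,c,z): return pts(s,[((a+.5)/5-.5+o[0],(b+.5)/5-.5+o[1]) for a,b in c],z)
def rep(n,p):
    d=p[1]-p[0]; print(n,p[:,:2].round(4).tolist(),p[:,:2].mean(0).round(4),'len',np.hypot(*d[:2]).round(4),'ang',np.arctan2(d[1],d[0]).round(4))
print(get_state()['tool_pos'])
print('expected diag ang+', np.arctan2(80,138), np.hypot(80,138)/1000)
rep('holes upper',P((300,180),[(172,113),(453,182)],.0911))
rep('upper corners L,R',P((300,180),[(130,108),(492,176)],.0911))
rep('upper corner front bottomtop',P((300,180),[(130,108),(355,283)],.0911))
rep('dowel tips',P((315,192),[(92,96),(360,155)],.053))
rep('lower corners L,R',P((315,192),[(45,120),(397,178)],.03))
rep('lower corner now L, bottom',P((300,180),[(120,185),(335,352)],.03))
rep('lower corner bef L, bottom',P((315,192),[(45,120),(266,287)],.03))
uv=[(300+330/5,180+240/5),(300+200/5,180+150/5),(300+440/5,180+190/5)]
print('depth pts on plate',pts(s,uv).round(4).tolist())
```

```text
[0.60033863 0.19933873 0.11997474]
expected diag ang+ 0.5253668738153162 0.1595117550527233
holes upper [[0.5424, 0.1446], [0.6665, 0.2482]] [0.6044 0.1964] len 0.1617 ang 0.6957
upper corners L,R [[0.5265, 0.126], [0.6745, 0.27]] [0.6005 0.198 ] len 0.2065 ang 0.7719
upper corner front bottomtop [[0.5265, 0.126], [0.6933, 0.1548]] [0.6099 0.1404] len 0.1692 ang 0.1706
dowel tips [[0.5427, 0.1455], [0.6598, 0.2513]] [0.6013 0.1984] len 0.1577 ang 0.7349
lower corners L,R [[0.5286, 0.1237], [0.6724, 0.2749]] [0.6005 0.1993] len 0.2087 ang 0.8104
lower corner now L, bottom [[0.5318, 0.1214], [0.6945, 0.1532]] [0.6131 0.1373] len 0.1657 ang 0.1928
lower corner bef L, bottom [[0.5286, 0.1237], [0.6935, 0.1583]] [0.6111 0.141 ] len 0.1685 ang 0.2064
depth pts on plate [[0.6642, 0.1632, 0.0898], [0.5755, 0.1413, 0.091], [0.6679, 0.2394, 0.0893]]
```

Run:
```python
from h import *
def rect(name,p):
    h=(p[:,:2]*1000).astype(np.float32); (c,sz,a)=cv2.minAreaRect(h); b=cv2.boxPoints((c,sz,a))
    e=max([b[1]-b[0],b[2]-b[1]],key=np.linalg.norm); g=np.arctan2(e[1],e[0]); g=(g+np.pi/2)%np.pi-np.pi/2
    print(name,len(p),np.round(c,1),np.round(sz,1),'yaw',g.round(4))
def big(m):
    n,l,st,_=cv2.connectedComponentsWithStats(m.astype(np.uint8)); return l==1+st[1:,4].argmax()
def plane(f,m,z,sc=1):
    v,u=np.nonzero(m); return pts(f,np.c_[(u+.5)/sc-.5,(v+.5)/sc-.5],z)
s=load('scene');t=load('top');sc=800/560
for n,f,(u0,u1,v0,v1) in(('scene',s,(450,570,270,370)),('top',t,(305,400,205,300))):
    im=cv2.imread(f'pics/{n}0.png').astype(int); w=np.zeros(im.shape[:2],bool); w[v0:v1,u0:u1]=1
    b,g,r=im[...,0],im[...,1],im[...,2]
    thr=195 if n=='scene' else 140
    white=big(w&(b>thr)&(r>thr)&(g>thr)); orange=big(w&(r>(215 if n=='scene' else 150))&(b<90)&(g<175))
    # orange may include lever only if lever touches
    rect(n+' white',plane(f,white,.03,sc)); rect(n+' orange',plane(f,orange,.038,sc))
fr=s['frame'].astype(int); blue=(fr[...,2]>fr[...,0]+60)
v,u=np.nonzero(blue); k=(u>315)&(u<410)&(v>178)&(v<250); u,v=u[k],v[k]
m=np.zeros(blue.shape,bool)
p=pts(s,np.c_[u,v]); print('z',np.percentile(p[:,2],[2,20,50,80,98]).round(4))
k=p[:,2]>np.median(p[:,2])-.004; m[v[k],u[k]]=1
rect('upper',p[k]); rect('upper plane',plane(s,big(m),np.median(p[:,2])))
q=p[k]; A=np.c_[q[:,:2],np.ones(len(q))]; print('tilt',np.linalg.lstsq(A,q[:,2],rcond=None)[0])
```

```text
scene white 1698 [600.4 199.4] [169.1 119.1] yaw 0.1966
scene orange 1457 [600.7 199.5] [100.1  82.2] yaw 0.2
top white 2393 [597.8 204.6] [179.2 126.6] yaw 0.1987
top orange 1267 [597.  204.3] [96.5 77.6] yaw 0.2025
z [0.0773 0.0874 0.0893 0.0907 0.0927]
upper 1401 [785.3 -80.6] [200.7 838.2] yaw -0.9815
upper plane 1401 [603.5 194.8] [176.  125.1] yaw 0.1983
tilt [ 0.28390954 -0.46290696  0.00303158]
```

The plate's yaw matches the lower half's, at about 0.198. It sits about 1 to 1.5 mm off, so I'll correct that and descend with the force watched.

>>> jog_arm(
  steps=[
    [[-0.1,0.15,-0.5,0,0,0,1],[0,0,-0.8,0,0,0,1],[0,0,-0.6,0,0,0,1],[0,0,-0.3,0,0,0,1],[0,0,-0.3,0,0,0,1],[0,0,-0.2,0,0,0,1],[0,0,0,0,0,0,1]],
  ],
)

```text
time: 10.75
tool_pos: [0.5989, 0.2008, 0.0923]
orientation: [-0.0, -0.098, 0.995, 0.0]
wrist_force: [1.2, 1.1, -2.4]
width: 0.0152
grasp_force: 58.8
```

>>> jog_arm(
  steps=[
    [[0,0,-0.2,0,0,0,1],[0,0,-0.2,0,0,0,1],[0,0,-0.1,0,0,0,1],[0,0,0,0,0,0,1]],
  ],
)

```text
time: 11.25
tool_pos: [0.5989, 0.2011, 0.0874]
orientation: [0.0, -0.099, 0.995, 0.0]
wrist_force: [0.5, 3.4, -1.4]
width: 0.015
grasp_force: 58.9
```

>>> jog_arm(
  steps=[
    [[0,0.07,-0.1,0,0,0,1],[0,0,-0.2,0,0,0,1],[0,0,-0.2,0,0,0,1],[0,0,0,0,0,0,1]],
  ],
)

```text
time: 11.75
tool_pos: [0.5989, 0.2016, 0.0824]
orientation: [0.0, -0.098, 0.995, 0.0]
wrist_force: [-1.1, 1.8, 1.4]
width: 0.0147
grasp_force: 59.3
```

Both holes are past the tapers with little side force, so I'll press on.

>>> jog_arm(
  steps=[
    [[-0.02,0.03,-0.2,0,0,0,1],[0,0,-0.2,0,0,0,1],[0,0,-0.2,0,0,0,1],[0,0,0,0,0,0,1]],
  ],
)

```text
time: 12.25
tool_pos: [0.5989, 0.2017, 0.0769]
orientation: [0.0, -0.098, 0.995, -0.0]
wrist_force: [-2.9, 0.8, 6.3]
width: 0.0151
grasp_force: 60.1
```

>>> jog_arm(
  steps=[
    [[-0.03,0,-0.1,0,0,0,1],[0,0,-0.1,0,0,0,1],[0,0,-0.1,0,0,0,1],[0,0,0,0,0,0,1]],
  ],
)

```text
time: 12.75
tool_pos: [0.599, 0.2017, 0.0748]
orientation: [0.001, -0.098, 0.995, -0.0]
wrist_force: [-5.0, -0.3, 11.5]
width: 0.0148
grasp_force: 60.7
```

>>> jog_arm(
  steps=[
    [[0,0,-0.1,0,0,0,1],[0,0,-0.1,0,0,0,1],[0,0,0,0,0,0,1]],
  ],
)

```text
time: 13.12
tool_pos: [0.599, 0.2017, 0.0748]
orientation: [0.001, -0.098, 0.995, -0.0]
wrist_force: [-13.8, -1.8, 26.2]
width: 0.0148
grasp_force: 63.0
```

Run:
```python
from h import *
s=snap('scene')['frame']; st=get_state(); print(st['tool_pos'],st['orientation'],st['wrist_force'],st['ft_torque'])
cv2.imwrite('pics/e1.png',cv2.resize(s[190:280,300:420,::-1],None,fx=6,fy=6,interpolation=cv2.INTER_CUBIC))
```

```text
[0.59894556 0.20169257 0.07473014] [ 9.38938861e-04 -9.84426003e-02  9.95142241e-01 -3.03355757e-04] [-12.38204196  -1.74659325  25.78358406] [-2.33116461e-01  2.65491182e+00 -6.87740594e-04]
```

View pics/e1.png

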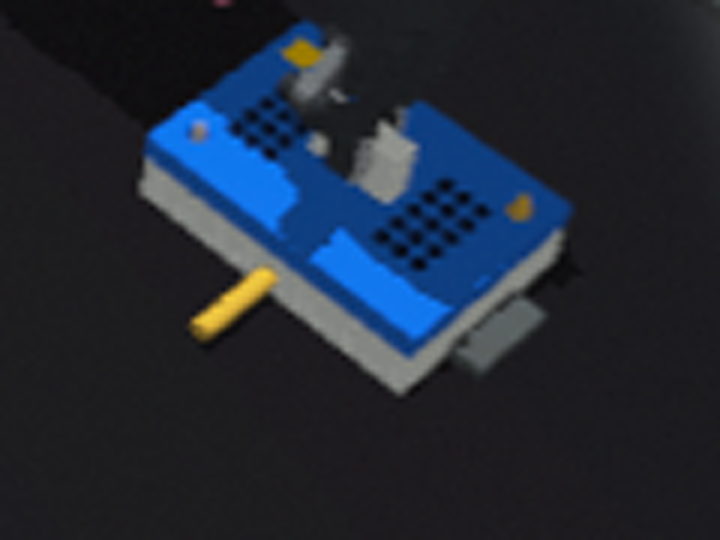

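The picture shows the plate seated all round on the white rim, with both dowels through their holes at about (200,130) and (520,207). Pressing further no longer moves it, at 26 N. I'll check that it holds still, then hand in.

>>> jog_arm(
  steps=[
    [[0.03,0,0,0,0,0,1],[0,0,0,0,0,0,1],[0,0,0,0,0,0,1],[0,0,0,0,0,0,1]],
  ],
)

```text
time: 13.68
tool_pos: [0.5989, 0.2017, 0.0747]
orientation: [0.001, -0.098, 0.995, -0.0]
wrist_force: [-14.4, -2.5, 27.3]
width: 0.0148
grasp_force: 63.1
```

```bash
python3 -c "
from bench import *
s=get_state();print(s['wrist_force'],s['tool_pos'],s['joint_vel'].round(4),s['grasp_force'])
if s['wrist_force'][2]>12: print(finish_job())"
```

```text
[-14.37544661  -2.53023756  27.34112612] [0.59894194 0.20173079 0.07474699] [-0.0006  0.0019  0.0004  0.0006 -0.0021  0.    ] 63.144611120224
the job is handed in; nothing more can be done
None
```

The blue upper half is on both dowels and pressed shut on the white lower half, with the gripper still holding it at about 27 N of push; the job was handed in at about 13.7 s, and no verdict was returned.

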